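Snap the pH probe home in its clip holder

TASK

The pH probe lies loosely on top of the two spring clips of its holder, short of the end stop. Push it endwise until its tip rests against the stop while it still lies on top of the clips, then press it down until both clips have snapped round it and it lies level on its seats, its tip still at the stop. Press gently, never with brute force, and leave the vials and the small beaker beside it standing where they are.

Things in the scene. Friction and masses are not known exactly. Their poses are not given: they have to be found in the camera images.
- holder: Aluminium bench holder, screwed down. Plate on a riser, 46 x 142 x 24 mm; origin on the worktop midway between its two spring clips; y runs along the seated probe towards the end stop, z up. Between the clips 70 mm of the probe is free to press on. Its rigid seats carry the probe 44 mm above the worktop (axis). A clip gives way at about 7 to 11 N of downward push on it, then the force drops; on the seat it rises steeply. Pressing near one clip snaps that one first.
- clip_far (a point): Point on the seated probe's axis inside the clip next to the stop: 42 mm along +y of the holder, 44 mm above the worktop. A clip is a pair of sprung steel fingers 10 mm wide along y, one each side of the centre line, reaching 64 mm above the worktop; the gap between them is 10 mm at its narrowest (51 mm above the worktop), flared above, and spreads when the probe is pressed in.
- clip_near (a point): The same point in the other, equal clip: 42 mm along -y of the holder, 44 mm above the worktop. Beyond this end, below the probe's head, the evaporator's fixed base slab may begin, top about 38 mm above the worktop: keep the fingertips above 45 mm there.
- holder_stop (a point): Point on the face of the upright end stop (aluminium plate, 36 mm wide, top 72 mm above the worktop) where the seated probe's tip belongs: 68 mm along +y of the holder, 44 mm above the worktop.
- probe: Grey rigid pH probe, 156 mm long, about 60 g: shaft 16 mm in diameter with white tip, ribbed black head 22 mm in diameter and 26 mm long. y runs along the axis from head to tip; origin on the axis 68 mm from the tip. At the start it lies on the clips' mouths, axis 59 mm above the worktop, tip 12 to 24 mm short of the stop; seated, the axis is 44 mm above it. It slides along with under 2 N.
- probe_tip (a point): Centre of the probe's tip face. The probe is delicate: it must never be pushed or pressed with more than 35 N.
- probe_neck (a point): Point on the axis where shaft and black head meet, 130 mm from the tip.
- probe_end (a point): Centre of the flat end of the black head, where it can be pushed; y of the probe points from here to the tip.
- vial_a: Clear sample vial with black cap, 21 mm in diameter, 57 mm tall, standing on the robot's side of the holder; origin at the centre of its underside. Leave alone.
- vial_b: Clear sample vial with white cap, 21 mm in diameter, 57 mm tall, standing behind the holder; origin at the centre of its underside. Leave alone.
- small_beaker: Small clear beaker, 47 x 50 mm, 59 mm tall, standing behind the holder; origin at the centre of its underside. Leave alone.

How it is judged:
By the outcome, as a careful person would: the job done as asked, in the order asked, and still so for the second after the job is handed in, with the robot touching nothing.
It also fails if it takes over 58 s, if anything falls off the work surface, if the arm or the gripper's body presses on something with over 40 N, if the wrist force passes 120 N, or if a joint passes its speed limit or range.

ROBOT

A 6-joint arm with a two-finger parallel gripper is mounted at the origin on a cart in front of the work surface, level with it; the furniture and walls round the work are solid. World frame = base frame: x ahead of the robot, y to its left, z up, the work surface at z = 0. Lengths are in m, angles in degrees, forces in N, time in s.
With the tool pointing down it reaches from about 0.375 to 0.925 m from the base axis. Payload 5.7 kg.
Tool frame: the origin (TCP) lies at the very end of the fingers, on their centre line; the grasp point (between the pads) lies 19 mm behind it (env.grip_depth is the distance from the TCP to the grasp point, in m); z points along the fingers, y is the line along which they close (so a half turn about z gives the same grasp; the last joint's range is limited). The gripper opens to 85 mm and grips with 20 to 120 N. Pads are 22 mm wide; open, the fingers measure 114 mm over their backs; the gripper's body (76 mm by 85 mm) begins 54 mm behind the grasp point. The pads swing forward as they close: fully open they stand 13 mm farther back than shut.
Start: joints at [60.728, 20.558, 86.54, -0, 72.909, -6.595], TCP at [0.231, 0.554, 0.231] pointing down, gripper open.
Joint ranges: [-170.27, 170.27], [-57.76, 135], [12.27, 136.19], [-55.21, 235.2], [11.17, 155.16], [-170.74, 170.74]. Speed limits (degrees/s): [136.94, 136.94, 180, 180, 180, 180].

INTERFACE

Orientations are given as [roll, pitch, yaw] about the fixed x, y, z axes, in that order (R = Rz(yaw) Ry(pitch) Rx(roll)).
In Python, from plant import env, imaging, ticket gives the robot as it stands.
- The arm moves only by the tool send_rows, never from a script. Its argument "moves" is a list of rows, each a list of 5 numbers: the gripper's target within -1 to 1 (shut at 1, half-way at 0, fully open at -1), then the shift along the tool's x, y, z scaled (see below), then the turn about the tool's z scaled (see below). A call has 1 to 8 rows; each row is the pose to reach, as a shift and turn from the pose commanded when the call began, along the tool's axes at that moment; what a row does not reach only later rows make up. The controller multiplies each number of a shift by 30 cm and each number of a turn by pi/2 rad. A row lasts 1/10 s, in which the tool goes at most 50 mm and 8.59 degrees, less where a joint would pass 70% of its speed; a pose out of reach is approached as far as the arm can. A call with a number of a shift or a turn outside -1 to 1 is refused whole. A call with a gripper value outside its range is refused whole. The fingers move at their own pace and stop on an object; the grip force is fixed at half the most. Time passes only in rows, so rows that repeat a pose let the fingers close. It gives the time, the measured TCP pose, the force, the opening and the grip force at its end, in the units of the state.
- env.state(): the state, without advancing time (a new reading comes with each control period).
- imaging.camera(name): name is "side" or "top"; returns the picture (384x512x3 uint8, red, green, blue); there is no depth.
- imaging.camera_info(name): a dict with "vertical_fov" (degrees; the focal length in pixels is half the picture's height over the tangent of half this angle, whatever the lens; pixels are square), "cx", "cy" (the principal point, pixels), "world_to_cam" (4x4, takes a point from world to camera coordinates). Camera axes: x right, y up, looking along -z (the intrinsics and any distortion apply to the point x, -y, -z); pixel columns grow to the right and rows downward; lengths in m; the calibration is good to about 2 mm. A picture is of the moment at which its call begins. camera_info takes no time and is no camera call.
- ticket.close_job(): hands the job in; it is judged then, once.
The state is a dict: "clock": time; "joints": joint angles; "qvel": joint speeds; "tau": joint torques, N m; "position": TCP position; "eef_rot": TCP orientation; "wrist_force": force on the tool from outside, world axes, zero at the start; "moment": the same for the moment, N m; "gripper_width": finger opening in m; "grip_force": force on a finger pad.
Only numpy, scipy, OpenCV 4.12 (cv2) and the standard library are available. Lean on these libraries where they do the work, as an engineer would, in place of code of your own. Each camera call takes 0.05 s, during which the arm holds its last target. There are 200 camera calls.

## Working session

There is one attempt and no reset: what is moved stays moved. The work goes in short steps, Python scripts to look and compute and a tool call to move; the robot and the scene stay as the last step left them, time stands still between calls to the robot, and variables do not carry over. Pictures are saved under pics/ and viewed, at most 10 in all, crops included, and the job is handed in when it is done.

Besides the shell and the picture viewer there is one more tool, called after "Call:" as name(argument=value, ...), one argument or row to a line, values as JSON. send_rows: Moves the arm, as the interface text tells. Shifts and turns lie within -1 to 1; 1 stands for 30 cm of shift or pi/2 rad of turn. Its arguments: {"type":"object","properties":{"moves":{"type":"array","items":{"type":"array","items":{"type":"number","minimum":-1,"maximum":1}}}},"required":["moves"]}

```bash
mkdir -p pics; ls; python3 - <<'E'
from plant import env, imaging
import cv2
print(env.state())
for n in ("side","top"):
    print(n, imaging.camera_info(n))
    im=imaging.camera(n); cv2.imwrite(f"pics/{n}0.png",cv2.resize(im[:,:,::-1],(800,600),interpolation=cv2.INTER_CUBIC))
E
```

```text
pics
{'clock': 0.0, 'joints': array([ 6.07273700e+01,  2.05967811e+01,  8.66013198e+01, -3.18243064e-03,
        7.29078699e+01, -6.59505461e+00]), 'qvel': array([-0.06173503,  0.01107288,  0.1529719 , -0.08419714,  0.02443177,
        0.04422947]), 'tau': array([ 2.39000474e-04, -5.27619910e+01, -2.78631699e+01, -5.91454182e-05,
        1.30771773e-02,  1.02636994e-05]), 'position': array([0.23101015, 0.55298559, 0.23045009]), 'eef_rot': array([-1.79894381e+02, -9.15086766e-03,  1.57323354e+02]), 'wrist_force': array([0.97510015, 0.53054553, 0.30021879]), 'moment': array([ 0.03464374,  0.01419105, -0.05542097]), 'grip_force': 0.0, 'gripper_width': 0.08524858047775255}
side {'vertical_fov': 53.461642365244096, 'cx': 252.56215305599918, 'cy': 188.68585485651192, 'world_to_cam': array([[-0.97251865, -0.23245551, -0.01311192,  0.56547153],
       [ 0.09851385, -0.46186983,  0.88145975,  0.03582622],
       [-0.21095617,  0.85594433,  0.47207711, -1.07880339],
       [ 0.        ,  0.        ,  0.        ,  1.        ]])}
top {'vertical_fov': 45.200902287427716, 'cx': 268.14220166541116, 'cy': 187.7992180643546, 'world_to_cam': array([[-0.0163516 , -0.99966949,  0.01983768,  0.36194818],
       [ 0.99426523, -0.0141597 ,  0.10600071, -0.5180372 ],
       [-0.10568478,  0.02145719,  0.99416815, -0.87009849],
       [ 0.        ,  0.        ,  0.        ,  1.        ]])}
```

View pics/side0.png

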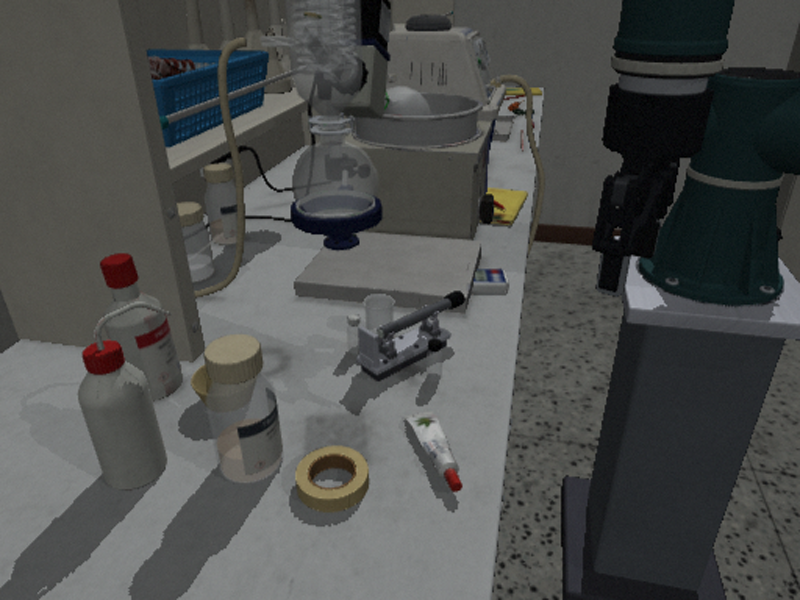

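View pics/top0.png

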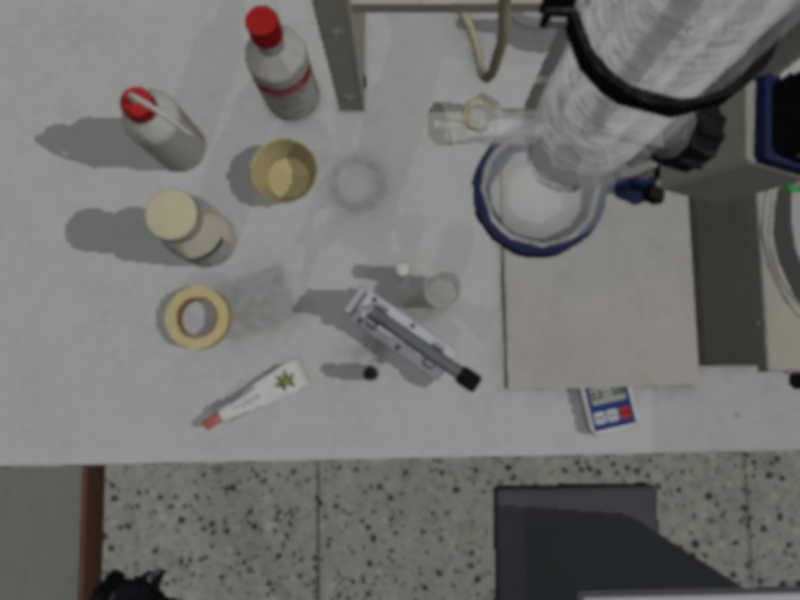

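The side view shows the holder at about (405,335), with the probe's head at (455,300). In the top view the tip is near (370,312), the head end is near (475,381), and vial_a's cap is at (370,373). I'll enlarge both.

```bash
python3 - <<'E'
import cv2
a=cv2.imread("pics/top0.png"); 
from plant import imaging
t=imaging.camera("top")[:,:,::-1]; s=imaging.camera("side")[:,:,::-1]
cv2.imwrite("pics/tc.png",cv2.resize(t[160:260,210:320],None,fx=6,fy=6,interpolation=cv2.INTER_CUBIC))
cv2.imwrite("pics/sc.png",cv2.resize(s[175:250,210:310],None,fx=8,fy=8,interpolation=cv2.INTER_CUBIC))
E
```

```text
(no output)
```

View pics/tc.png

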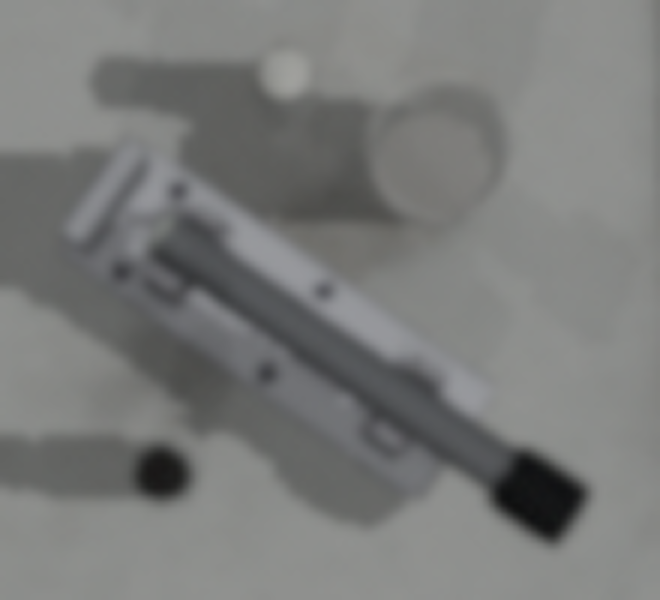

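View pics/sc.png

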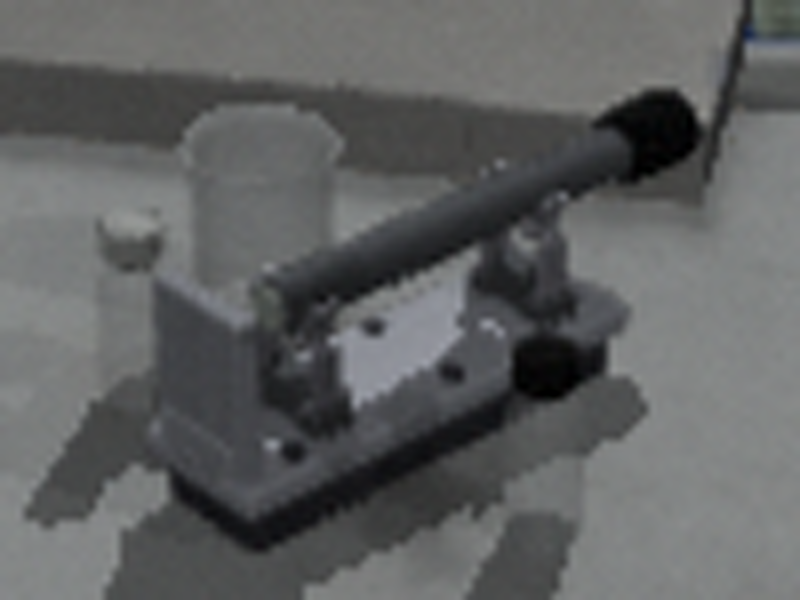

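The top crop (6x, offset 210,160) shows:
- tip end near (143,225), neck near (508,472), head end near (571,518)
- stop's top inner edge near (145,160)–(83,235)
- far clip's finger tops near (210,225) and (165,288), near clip's near (420,375) and (383,435)
- vial caps at (162,472) and (286,73)

The side crop shows the probe lying on both clips, with vial_a in front of the near clip.

```bash
cat > h.py <<'E'
import numpy as np
from plant import env, imaging
def ray(n,u,v):
    c=imaging.camera_info(n); f=192/np.tan(np.radians(c["vertical_fov"]/2)); M=c["world_to_cam"]
    d=M[:3,:3].T@np.array([(u-c["cx"])/f,-(v-c["cy"])/f,-1]); return -M[:3,:3].T@M[:3,3], d
def at(n,u,v,z):
    o,d=ray(n,u,v); return o+d*(z-o[2])/d[2]
def proj(n,p):
    c=imaging.camera_info(n); f=192/np.tan(np.radians(c["vertical_fov"]/2)); q=c["world_to_cam"]@np.append(p,1)
    return np.array([c["cx"]+f*q[0]/-q[2], c["cy"]-f*q[1]/-q[2]])
E
python3 - <<'E'
from h import *
np.set_printoptions(precision=4,suppress=True)
P={}
for k,u,v,z in [("tip",143,225,.059),("neck",508,472,.059),("end",571,518,.059),("stopA",145,160,.072),("stopB",83,235,.072),("fa",210,225,.06),("fb",165,288,.06),("na",420,375,.06),("nb",383,435,.06),("va",162,472,.057),("vb",286,73,.057),("beaker",440,150,.03)]:
    P[k]=at("top",210+u/6,160+v/6,z); print(k,P[k])
d=P["tip"]-P["end"]; print("len",np.linalg.norm(d), "yaw dir",np.degrees(np.arctan2(d[1],d[0])))
f=(P["fa"]+P["fb"])/2;n=(P["na"]+P["nb"])/2; print(f,n,np.linalg.norm(f-n),np.degrees(np.arctan2(*(f-n)[1::-1])))
# side view
for k in P:
    q=proj("side",P[k]); print(k,(q-[210,175])*8)
u=d/np.linalg.norm(d); s=(P["stopA"]+P["stopB"])/2
print("stop along from end",(s-P["end"])@u)
E
```

```text
tip [0.5026 0.4187 0.059 ]
neck [0.4249 0.3074 0.059 ]
end [0.4105 0.2884 0.059 ]
stopA [0.5214 0.4172 0.072 ]
stopB [0.4987 0.4362 0.072 ]
fa [0.5022 0.398  0.06  ]
fb [0.4829 0.412  0.06  ]
na [0.455  0.3339 0.06  ]
nb [0.4368 0.3456 0.06  ]
va [0.4266 0.4136 0.057 ]
vb [0.5497 0.3738 0.057 ]
beaker [0.5279 0.3247 0.03  ]
len 0.1595499811599121 yaw dir 54.753222239961794
[0.4926 0.405  0.06  ] [0.4459 0.3398 0.06  ] 0.08021132759574089 54.39035368022684
tip [258.7176 323.4672]
neck [618.7621 152.2229]
end [677.5013 126.3307]
stopA [189.4594 270.2296]
stopB [254.618  317.8863]
fa [279.8166 280.0232]
fb [337.6058 315.4779]
na [498.5592 182.8238]
nb [555.0437 209.9583]
va [548.3998 353.124 ]
vb [136.2764 226.16  ]
beaker [259.7357 230.7726]
stop along from end 0.17041066780668357
```

Probe direction is about 54.6° in world, and its end is near (0.411, 0.288). First I'll close the fingers and go above and behind the head.

Call:
send_rows(
  moves=[
    [1, -0.866, -0.697, 0, 0.141],
    [1, -0.866, -0.697, 0, 0.141],
    [1, -0.866, -0.697, 0, 0.141],
    [1, -0.866, -0.697, 0, 0.141],
    [1, -0.866, -0.697, 0, 0.141],
    [1, -0.866, -0.697, 0, 0.141],
    [1, -0.866, -0.697, 0, 0.141],
    [1, -0.866, -0.697, 0.2, 0.141],
  ],
)

```text
clock: 1.0
position: [0.3976, 0.2597, 0.186]
eef_rot: [179.3, 0.5, 144.4]
wrist_force: [1.7, 1.8, -1.3]
gripper_width: 0.0002
grip_force: 0.0
```

Call:
send_rows(
  moves=[
    [1, 0, 0, 0.1, 0],
    [1, 0, 0, 0.2, 0],
    [1, 0, 0, 0.2, 0],
    [1, 0, 0, 0.2, 0],
    [1, 0, 0, 0.2, 0],
  ],
)

```text
clock: 1.5
position: [0.3915, 0.2611, 0.1227]
eef_rot: [179.9, 0.1, 144.6]
wrist_force: [-0.1, 0.3, -0.2]
gripper_width: -0.0002
grip_force: 0.0
```

```bash
python3 - <<'E'
from h import *
import cv2
s=env.state(); print(s["position"],s["eef_rot"],s["wrist_force"])
t=imaging.camera("top")[:,:,::-1]; s=imaging.camera("side")[:,:,::-1]
a=cv2.resize(t[160:260,210:320],(660,600),interpolation=cv2.INTER_CUBIC)[:,:]
b=cv2.resize(s[135:235,230:340],(660,600),interpolation=cv2.INTER_CUBIC)
cv2.imwrite("pics/c1.png",cv2.resize(np.hstack([a,b]),(800,364),interpolation=cv2.INTER_AREA))
E
```

```text
[0.39152405 0.26114529 0.12269701] [1.79881119e+02 7.10163018e-02 1.44647567e+02] [-0.13826365  0.29393271 -0.19076745]
```

View pics/c1.png

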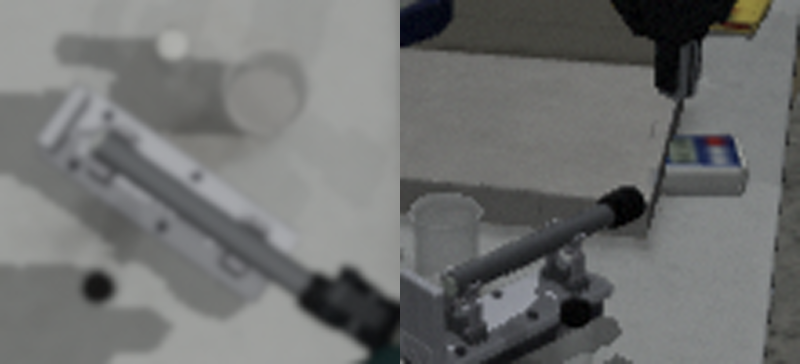

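The side view shows the fingers hanging clear behind the head, and the top view shows them in line with the probe. I'll lower to z≈53 mm.

Call:
send_rows(
  moves=[
    [1, 0, 0, 0.12, 0],
    [1, 0, 0, 0.2, 0],
    [1, 0, 0, 0.233, 0],
    [1, 0, 0, 0.233, 0],
    [1, 0, 0.02, 0.233, 0],
    [1, 0, 0.033, 0.233, 0],
    [1, 0, 0.033, 0.233, 0],
  ],
)

```text
clock: 2.3
position: [0.3979, 0.2697, 0.0525]
eef_rot: [179.8, 0.1, 144.6]
wrist_force: [-1.0, 0.1, 0.2]
gripper_width: -0.0001
grip_force: 0.0
```

Call:
send_rows(
  moves=[
    [1, 0, 0.007, 0, 0],
    [1, 0, 0.014, 0, 0],
    [1, 0, 0.02, 0, 0],
    [1, 0, 0.025, 0, 0],
    [1, 0, 0.03, 0, 0],
    [1, 0, 0.035, 0, 0],
    [1, 0, 0.04, 0, 0],
    [1, 0, 0.04, 0, 0],
  ],
)

```text
clock: 3.1
position: [0.4032, 0.2785, 0.0513]
eef_rot: [-180.0, 0.0, 144.6]
wrist_force: [-0.4, -0.8, 0.4]
gripper_width: 0.0001
grip_force: 0.0
```

```bash
python3 - <<'E'
from h import *
import cv2
s=env.state(); print(s["position"],s["wrist_force"])
t=imaging.camera("top")[:,:,::-1]; s=imaging.camera("side")[:,:,::-1]
a=cv2.resize(t[175:245,210:310],(800,560),interpolation=cv2.INTER_CUBIC)
b=cv2.resize(s[160:230,220:320],(800,560),interpolation=cv2.INTER_CUBIC)
cv2.imwrite("pics/c2.png",cv2.resize(np.vstack([a,b]),(428,600),interpolation=cv2.INTER_AREA))
E
```

```text
[0.40318637 0.27845199 0.05133014] [-0.40886104 -0.81807827  0.38205375]
```

View pics/c2.png

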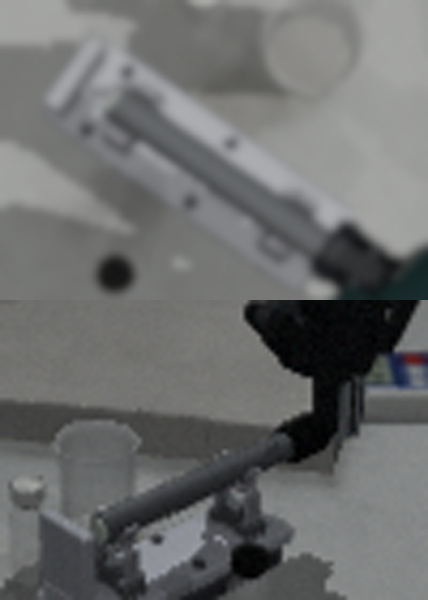

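Contact with the head looks likely, at about 0.9 N along the axis, and the probe is still short of the stop. I'll continue in small pushes.

Call:
send_rows(
  moves=[
    [1, 0, 0.003, 0, 0],
    [1, 0, 0.006, 0, 0],
    [1, 0, 0.01, 0, 0],
    [1, 0, 0.013, 0, 0],
    [1, 0, 0.016, 0, 0],
    [1, 0, 0.02, 0, 0],
    [1, 0, 0.02, 0, 0],
  ],
)

```text
clock: 3.9
position: [0.4068, 0.2834, 0.0514]
eef_rot: [180.0, 0.0, 144.6]
wrist_force: [0.0, -0.1, 0.6]
gripper_width: -0.0002
grip_force: 0.0
```

Call:
send_rows(
  moves=[
    [1, 0, 0.003, 0, 0],
    [1, 0, 0.006, 0, 0],
    [1, 0, 0.01, 0, 0],
    [1, 0, 0.01, 0, 0],
  ],
)

```text
clock: 4.3
position: [0.4085, 0.2858, 0.0514]
eef_rot: [180.0, 0.0, 144.6]
wrist_force: [-0.3, 0.5, 0.1]
gripper_width: 0.0001
grip_force: 0.0
```

Call:
send_rows(
  moves=[
    [1, 0, 0.003, 0, 0],
    [1, 0, 0.006, 0, 0],
    [1, 0, 0.01, 0, 0],
    [1, 0, 0.01, 0, 0],
  ],
)

```text
clock: 4.7
position: [0.4102, 0.2883, 0.0514]
eef_rot: [180.0, 0.0, 144.6]
wrist_force: [-0.2, -0.5, -0.6]
gripper_width: -0.0001
grip_force: 0.0
```

Call:
send_rows(
  moves=[
    [1, 0, 0.003, 0, 0],
    [1, 0, 0.006, 0, 0],
    [1, 0, 0.01, 0, 0],
    [1, 0, 0.01, 0, 0],
  ],
)

```text
clock: 5.1
position: [0.4119, 0.2907, 0.0514]
eef_rot: [-180.0, 0.0, 144.6]
wrist_force: [0.2, 0.6, -0.3]
gripper_width: 0.0001
grip_force: 0.0
```

```bash
python3 - <<'E'
from h import *
import cv2
s=env.state(); print(s["position"],s["wrist_force"])
t=imaging.camera("top")[:,:,::-1]; s=imaging.camera("side")[:,:,::-1]
a=cv2.resize(t[175:245,210:310],(800,560),interpolation=cv2.INTER_CUBIC)
b=cv2.resize(s[160:230,220:320],(800,560),interpolation=cv2.INTER_CUBIC)
cv2.imwrite("pics/c3.png",cv2.resize(np.vstack([a,b]),(428,600),interpolation=cv2.INTER_AREA))
E
```

```text
[0.41185477 0.29065403 0.05138087] [ 0.15520871  0.5847326  -0.34589294]
```

View pics/c3.png

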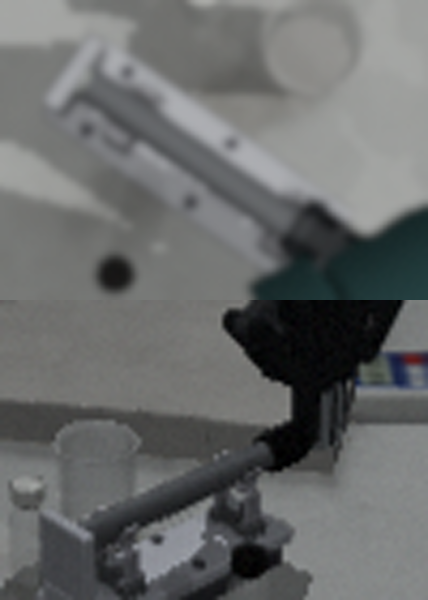

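The probe has slid forward and its tip is close to the stop (tip at (85,95) in the top half). I'll go on in 1–2 mm steps, watching the force.

Call:
send_rows(
  moves=[
    [1, 0, 0.003, 0, 0],
    [1, 0, 0.005, 0, 0],
    [1, 0, 0.005, 0, 0],
  ],
)

```text
clock: 5.5
position: [0.4116, 0.291, 0.0511]
eef_rot: [-179.9, -0.0, 144.6]
wrist_force: [-2.3, -4.5, 0.8]
gripper_width: 0.0002
grip_force: 2.3
```

Call:
send_rows(
  moves=[
    [1, 0, 0.003, 0, 0],
    [1, 0, 0.005, 0, 0],
    [1, 0, 0.005, 0, 0],
  ],
)

```text
clock: 5.8
position: [0.4113, 0.2913, 0.0507]
eef_rot: [-179.7, -0.1, 144.7]
wrist_force: [-3.3, -7.2, 1.7]
gripper_width: -0.0002
grip_force: 3.9
```

The force rose to about 8 N along the axis, so the tip is at the stop. I'll back off, rise, and go over the middle between the clips.

Call:
send_rows(
  moves=[
    [1, 0, -0.02, 0, 0],
    [1, 0, -0.05, 0, 0],
    [1, 0, -0.05, -0.1, 0],
    [1, 0, -0.05, -0.2, 0],
    [1, 0, -0.05, -0.2, 0],
    [1, 0, 0.12, -0.2, 0],
    [1, 0, 0.22, -0.2, 0],
    [1, 0, 0.323, -0.2, 0],
  ],
)

```text
clock: 6.6
position: [0.4706, 0.3732, 0.1113]
eef_rot: [179.9, 0.0, 144.6]
wrist_force: [0.2, -0.5, 0.9]
gripper_width: 0.0004
grip_force: 0.0
```

Call:
send_rows(
  moves=[
    [1, 0, 0, 0, 0],
    [1, 0, 0, 0, 0],
    [1, 0, 0, 0, 0],
  ],
)

```text
clock: 6.9
position: [0.4684, 0.3709, 0.1107]
eef_rot: [-179.9, -0.0, 144.6]
wrist_force: [-0.9, 0.8, 0.5]
gripper_width: 0.0001
grip_force: 0.0
```

```bash
python3 - <<'E'
from h import *
import cv2
s=env.state(); print(s["position"],s["wrist_force"])
t=imaging.camera("top")[:,:,::-1]; s=imaging.camera("side")[:,:,::-1]
a=cv2.resize(t[175:245,210:310],(800,560),interpolation=cv2.INTER_CUBIC)
b=cv2.resize(s[160:230,220:320],(800,560),interpolation=cv2.INTER_CUBIC)
cv2.imwrite("pics/c4.png",cv2.resize(np.vstack([a,b]),(428,600),interpolation=cv2.INTER_AREA))
E
```

```text
[0.46835788 0.37093771 0.11067988] [-0.94699468  0.82197999  0.52157766]
```

View pics/c4.png

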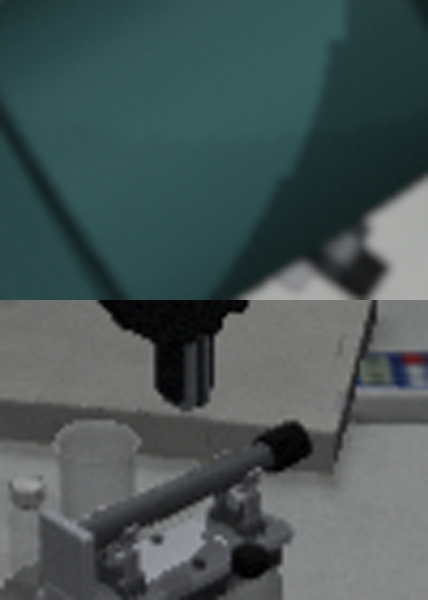

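The probe lies on the clips with its tip at the stop, and the fingers are above the middle of the shaft. I'll lower to contact.

Call:
send_rows(
  moves=[
    [1, 0, 0.005, 0.06, 0],
    [1, 0, 0.005, 0.1, 0],
    [1, 0, 0.005, 0.12, 0],
    [1, 0, 0.005, 0.13, 0],
    [1, 0, 0.005, 0.138, 0],
    [1, 0, 0.005, 0.138, 0],
  ],
)

```text
clock: 7.6
position: [0.4705, 0.3732, 0.07]
eef_rot: [-180.0, 0.0, 144.6]
wrist_force: [-0.6, 0.2, -0.8]
gripper_width: -0.0001
grip_force: 0.0
```

Call:
send_rows(
  moves=[
    [1, 0, 0, 0.003, 0],
    [1, 0, 0, 0.006, 0],
    [1, 0, 0, 0.008, 0],
    [1, 0, 0, 0.008, 0],
  ],
)

```text
clock: 8.0
position: [0.4705, 0.3733, 0.0676]
eef_rot: [180.0, 0.0, 144.6]
wrist_force: [-0.3, 0.8, 0.0]
gripper_width: 0.0
grip_force: 0.0
```

Call:
send_rows(
  moves=[
    [1, 0, 0, 0.003, 0],
    [1, 0, 0, 0.005, 0],
    [1, 0, 0, 0.005, 0],
  ],
)

```text
clock: 8.3
position: [0.4707, 0.3733, 0.0663]
eef_rot: [180.0, 0.0, 144.6]
wrist_force: [-0.7, 0.6, 2.8]
gripper_width: 0.0004
grip_force: 1.4
```

Contact at z≈66.5 mm. I'll press in steps of about 1 mm, slowly.

Call:
send_rows(
  moves=[
    [1, 0, 0, 0.003, 0],
    [1, 0, 0, 0.005, 0],
    [1, 0, 0, 0.005, 0],
  ],
)

```text
clock: 8.6
position: [0.4707, 0.3733, 0.0654]
eef_rot: [180.0, 0.0, 144.6]
wrist_force: [-1.1, -1.1, 9.3]
gripper_width: -0.0002
grip_force: 4.1
```

Call:
send_rows(
  moves=[
    [1, 0, 0, 0.003, 0],
    [1, 0, 0, 0.005, 0],
    [1, 0, 0, 0.005, 0],
  ],
)

```text
clock: 8.9
position: [0.4707, 0.3732, 0.0642]
eef_rot: [180.0, 0.0, 144.6]
wrist_force: [-1.9, -2.6, 11.8]
gripper_width: -0.0002
grip_force: 5.8
```

Call:
send_rows(
  moves=[
    [1, 0, 0, 0.003, 0],
    [1, 0, 0, 0.005, 0],
    [1, 0, 0, 0.005, 0],
  ],
)

```text
clock: 9.2
position: [0.4705, 0.373, 0.0625]
eef_rot: [180.0, 0.0, 144.6]
wrist_force: [-1.4, -1.6, 9.0]
gripper_width: -0.0
grip_force: 4.8
```

Call:
send_rows(
  moves=[
    [1, 0, 0, 0.003, 0],
    [1, 0, 0, 0.005, 0],
    [1, 0, 0, 0.005, 0],
  ],
)

```text
clock: 9.5
position: [0.4702, 0.373, 0.0601]
eef_rot: [-180.0, -0.0, 144.6]
wrist_force: [-0.5, -1.4, 3.1]
gripper_width: -0.0001
grip_force: 2.0
```

Call:
send_rows(
  moves=[
    [1, 0, 0, 0.003, 0],
    [1, 0, 0, 0.005, 0],
    [1, 0, 0, 0.005, 0],
  ],
)

```text
clock: 9.8
position: [0.4706, 0.3733, 0.0589]
eef_rot: [180.0, 0.0, 144.6]
wrist_force: [-1.9, -1.3, 6.5]
gripper_width: -0.0002
grip_force: 3.3
```

Call:
send_rows(
  moves=[
    [1, 0, 0, 0.003, 0],
    [1, 0, 0, 0.005, 0],
    [1, 0, 0, 0.005, 0],
  ],
)

```text
clock: 10.1
position: [0.4709, 0.3735, 0.0579]
eef_rot: [180.0, 0.0, 144.6]
wrist_force: [-1.5, -2.6, 10.5]
gripper_width: 0.0001
grip_force: 5.1
```

One clip has snapped; I'll carry on for the other.

Call:
send_rows(
  moves=[
    [1, 0, 0, 0.003, 0],
    [1, 0, 0, 0.005, 0],
    [1, 0, 0, 0.005, 0],
  ],
)

```text
clock: 10.4
position: [0.4711, 0.3736, 0.0571]
eef_rot: [179.9, 0.0, 144.6]
wrist_force: [-2.4, -2.5, 14.9]
gripper_width: -0.0
grip_force: 7.8
```

Call:
send_rows(
  moves=[
    [1, 0, 0, 0.003, 0],
    [1, 0, 0, 0.003, 0],
  ],
)

```text
clock: 10.6
position: [0.4713, 0.3736, 0.0566]
eef_rot: [179.9, 0.1, 144.6]
wrist_force: [-2.8, -3.4, 18.4]
gripper_width: -0.0003
grip_force: 9.4
```

Call:
send_rows(
  moves=[
    [1, 0, 0, 0.003, 0],
    [1, 0, 0, 0.003, 0],
  ],
)

```text
clock: 10.8
position: [0.4714, 0.3737, 0.056]
eef_rot: [179.9, 0.1, 144.6]
wrist_force: [-2.6, -3.7, 20.6]
gripper_width: 0.0001
grip_force: 10.3
```

At 20 N, I'll look to see which end is still up.

```bash
python3 - <<'E'
from h import *
import cv2
s=env.state(); print(s["position"],s["wrist_force"],s["moment"])
s=imaging.camera("side")[:,:,::-1]
cv2.imwrite("pics/c5.png",cv2.resize(s[170:235,220:310],(800,578),interpolation=cv2.INTER_CUBIC))
E
```

```text
[0.47139062 0.37366248 0.05599122] [-2.61914078 -3.67941758 20.5978267 ] [-0.61020756  0.57871631  0.00098788]
```

View pics/c5.png

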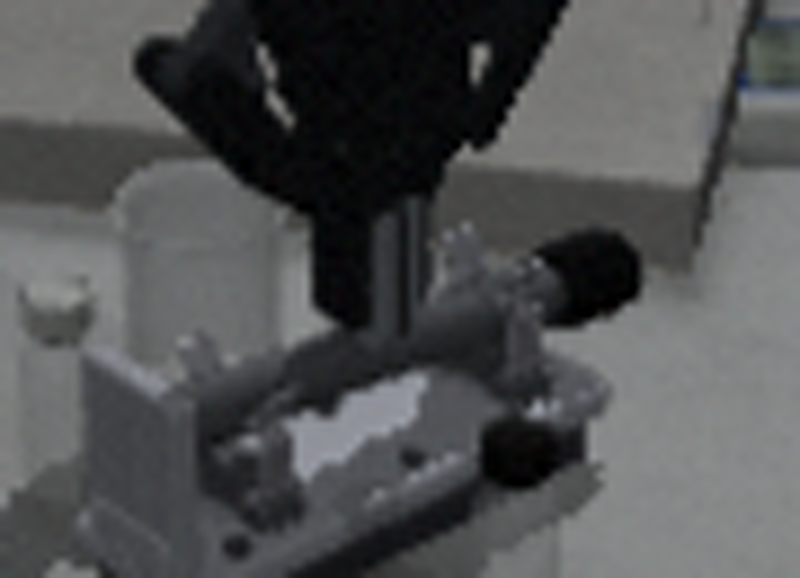

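```bash
python3 - <<'E'
from h import *
u=np.array([.579,.815,0]); o=np.array([.4692,.3724,0])
for y in (66,30,-30,-62,-88):
    for z in (.036,.044,.052,.059,.067): print(y,z,((proj("side",o+u*y/1000+[0,0,z])-[220,170])*8.89).round())
E
```

```text
66 0.036 [173. 500.]
66 0.044 [172. 472.]
66 0.052 [171. 444.]
66 0.059 [171. 418.]
66 0.067 [169. 389.]
30 0.036 [288. 445.]
30 0.044 [287. 417.]
30 0.052 [287. 389.]
30 0.059 [286. 364.]
30 0.067 [286. 335.]
-30 0.036 [466. 358.]
-30 0.044 [466. 331.]
-30 0.052 [467. 304.]
-30 0.059 [467. 279.]
-30 0.067 [467. 252.]
-62 0.036 [555. 314.]
-62 0.044 [556. 288.]
-62 0.052 [557. 261.]
-62 0.059 [557. 237.]
-62 0.067 [558. 210.]
-88 0.036 [625. 280.]
-88 0.044 [626. 254.]
-88 0.052 [627. 227.]
-88 0.059 [628. 204.]
-88 0.067 [629. 177.]
```

The near end is seated (axis about 44 mm), while the far end is still up at about 54 mm. I'll lift, shift 17 mm towards the far clip, and press there.

Call:
send_rows(
  moves=[
    [1, 0, 0, -0.02, 0],
    [1, 0, 0, -0.06, 0],
    [1, 0, 0.03, -0.06, 0],
    [1, 0, 0.05, -0.06, 0],
    [1, 0, 0.05, -0.06, 0],
    [1, 0, 0.05, -0.035, 0],
    [1, 0, 0.05, -0.035, 0],
    [1, 0, 0.05, -0.03, 0],
  ],
)

```text
clock: 11.65
position: [0.4786, 0.3851, 0.062]
eef_rot: [-179.9, -0.0, 144.6]
wrist_force: [0.3, -0.3, -0.0]
gripper_width: -0.0001
grip_force: 0.0
```

Call:
send_rows(
  moves=[
    [1, 0, 0, 0.003, 0],
    [1, 0, 0, 0.006, 0],
    [1, 0, 0, 0.009, 0],
    [1, 0, 0, 0.009, 0],
  ],
)

```text
clock: 12.05
position: [0.4791, 0.3854, 0.06]
eef_rot: [-180.0, -0.0, 144.6]
wrist_force: [-0.5, -0.1, -0.2]
gripper_width: -0.0001
grip_force: 0.0
```

Call:
send_rows(
  moves=[
    [1, 0, 0, 0.003, 0],
    [1, 0, 0, 0.005, 0],
    [1, 0, 0, 0.005, 0],
  ],
)

```text
clock: 12.35
position: [0.4792, 0.3855, 0.0586]
eef_rot: [-180.0, 0.0, 144.6]
wrist_force: [0.9, -0.1, -0.0]
gripper_width: -0.0
grip_force: 0.1
```

Call:
send_rows(
  moves=[
    [1, 0, 0, 0.003, 0],
    [1, 0, 0, 0.005, 0],
    [1, 0, 0, 0.005, 0],
  ],
)

```text
clock: 12.65
position: [0.4793, 0.3856, 0.0577]
eef_rot: [180.0, 0.0, 144.6]
wrist_force: [-0.7, -1.0, 5.1]
gripper_width: -0.0001
grip_force: 2.6
```

Call:
send_rows(
  moves=[
    [1, 0, 0, 0.003, 0],
    [1, 0, 0, 0.005, 0],
    [1, 0, 0, 0.005, 0],
  ],
)

```text
clock: 12.95
position: [0.4794, 0.3857, 0.0557]
eef_rot: [180.0, 0.0, 144.6]
wrist_force: [0.2, 0.4, 2.6]
gripper_width: -0.0002
grip_force: 1.1
```

Call:
send_rows(
  moves=[
    [1, 0, 0, 0.003, 0],
    [1, 0, 0, 0.004, 0],
    [1, 0, 0, 0.004, 0],
  ],
)

```text
clock: 13.25
position: [0.4788, 0.3852, 0.0539]
eef_rot: [-179.9, -0.0, 144.6]
wrist_force: [-0.9, -0.0, 0.5]
gripper_width: -0.0
grip_force: 0.0
```

Call:
send_rows(
  moves=[
    [1, 0, 0, 0.003, 0],
    [1, 0, 0, 0.004, 0],
    [1, 0, 0, 0.004, 0],
  ],
)

```text
clock: 13.55
position: [0.479, 0.3854, 0.053]
eef_rot: [-180.0, -0.0, 144.6]
wrist_force: [-0.3, 1.4, 0.4]
gripper_width: 0.0002
grip_force: 0.0
```

Call:
send_rows(
  moves=[
    [1, 0, 0, 0.003, 0],
    [1, 0, 0, 0.003, 0],
  ],
)

```text
clock: 13.75
position: [0.4791, 0.3854, 0.0522]
eef_rot: [-180.0, -0.0, 144.6]
wrist_force: [-0.1, 0.5, 0.0]
gripper_width: 0.0004
grip_force: 0.0
```

Call:
send_rows(
  moves=[
    [1, 0, 0, 0.003, 0],
    [1, 0, 0, 0.003, 0],
  ],
)

```text
clock: 13.95
position: [0.4792, 0.3855, 0.0519]
eef_rot: [180.0, 0.0, 144.6]
wrist_force: [-1.0, -1.1, 3.8]
gripper_width: 0.0
grip_force: 2.0
```

Call:
send_rows(
  moves=[
    [1, 0, 0, 0.003, 0],
    [1, 0, 0, 0.003, 0],
  ],
)

```text
clock: 14.15
position: [0.4793, 0.3855, 0.0517]
eef_rot: [180.0, 0.0, 144.6]
wrist_force: [-2.5, -2.1, 9.5]
gripper_width: 0.0002
grip_force: 5.1
```

Call:
send_rows(
  moves=[
    [1, 0, 0, -0.03, 0],
    [1, 0, 0, -0.04, 0],
    [1, 0, -0.06, -0.04, 0],
    [1, 0, -0.11, -0.04, 0],
    [1, 0, -0.11, -0.04, 0],
    [1, 0, -0.11, -0.02, 0],
    [1, 0, -0.11, -0.01, 0],
    [1, 0, -0.11, -0.005, 0],
  ],
)

```text
clock: 14.95
position: [0.4606, 0.3592, 0.0516]
eef_rot: [180.0, 0.0, 144.6]
wrist_force: [-2.3, -1.1, 11.5]
gripper_width: -0.0005
grip_force: 5.9
```

Call:
send_rows(
  moves=[
    [1, 0, 0, 0.003, 0],
    [1, 0, 0, 0.005, 0],
    [1, 0, 0, 0.005, 0],
  ],
)

```text
clock: 15.25
position: [0.4607, 0.3591, 0.0516]
eef_rot: [179.9, 0.0, 144.7]
wrist_force: [-2.7, -1.8, 12.4]
gripper_width: -0.0
grip_force: 6.1
```

Both ends press down to the same height (51.6 mm), so the probe is level. Next I'll check the tip against the stop with a gentle feel at the head end.

Call:
send_rows(
  moves=[
    [1, 0, 0, -0.1, 0],
    [1, 0, 0, -0.2, 0],
    [1, 0, 0, -0.2, 0],
    [1, 0, -0.15, -0.2, 0],
    [1, 0, -0.32, -0.2, 0],
    [1, 0, -0.32, -0.2, 0],
    [1, 0, -0.32, -0.2, 0],
    [1, 0, -0.32, -0.2, 0],
  ],
)

```text
clock: 16.05
position: [0.4059, 0.2812, 0.1105]
eef_rot: [179.9, 0.0, 144.6]
wrist_force: [-0.0, 0.0, -0.3]
gripper_width: -0.0005
grip_force: 0.0
```

Call:
send_rows(
  moves=[
    [1, 0, 0, 0.1, 0],
    [1, 0, 0, 0.17, 0],
    [1, 0, 0, 0.2, 0],
    [1, 0, 0, 0.2, 0],
    [1, 0, 0.01, 0.2, 0],
    [1, 0, 0.02, 0.2, 0],
    [1, 0, 0.025, 0.2, 0],
    [1, 0, 0.025, 0.2, 0],
  ],
)

```text
clock: 16.85
position: [0.4096, 0.287, 0.0512]
eef_rot: [179.9, 0.0, 144.6]
wrist_force: [-0.3, -0.0, 0.8]
gripper_width: 0.0001
grip_force: 0.0
```

Call:
send_rows(
  moves=[
    [1, 0, 0.003, 0, 0],
    [1, 0, 0.006, 0, 0],
    [1, 0, 0.006, 0, 0],
  ],
)

```text
clock: 17.15
position: [0.41, 0.2879, 0.0506]
eef_rot: [180.0, 0.0, 144.6]
wrist_force: [0.1, 0.7, 0.6]
gripper_width: 0.0003
grip_force: 0.0
```

Call:
send_rows(
  moves=[
    [1, 0, 0, 0.008, 0],
    [1, 0, 0.003, 0.008, 0],
    [1, 0, 0.006, 0.008, 0],
    [1, 0, 0.006, 0.008, 0],
  ],
)

```text
clock: 17.55
position: [0.411, 0.2895, 0.048]
eef_rot: [-180.0, 0.0, 144.6]
wrist_force: [0.2, -0.3, 0.2]
gripper_width: 0.0003
grip_force: 0.0
```

Call:
send_rows(
  moves=[
    [1, 0, 0.003, 0, 0],
    [1, 0, 0.006, 0, 0],
    [1, 0, 0.006, 0, 0],
  ],
)

```text
clock: 17.85
position: [0.4121, 0.291, 0.0481]
eef_rot: [180.0, 0.0, 144.6]
wrist_force: [0.0, -0.3, -0.0]
gripper_width: -0.0003
grip_force: 0.0
```

Call:
send_rows(
  moves=[
    [1, 0, 0.003, 0, 0],
    [1, 0, 0.003, 0, 0],
  ],
)

```text
clock: 18.05
position: [0.4126, 0.2917, 0.0481]
eef_rot: [180.0, 0.0, 144.6]
wrist_force: [0.9, -0.2, 0.5]
gripper_width: 0.0003
grip_force: 0.0
```

Call:
send_rows(
  moves=[
    [1, 0, 0.003, 0, 0],
    [1, 0, 0.003, 0, 0],
  ],
)

```text
clock: 18.25
position: [0.413, 0.2923, 0.0481]
eef_rot: [-180.0, 0.0, 144.6]
wrist_force: [-1.3, -0.7, -0.4]
gripper_width: -0.0
grip_force: 0.0
```

Call:
send_rows(
  moves=[
    [1, 0, 0.003, 0, 0],
    [1, 0, 0.003, 0, 0],
  ],
)

```text
clock: 18.45
position: [0.4134, 0.2929, 0.0481]
eef_rot: [-180.0, -0.0, 144.6]
wrist_force: [-0.6, -0.5, 0.6]
gripper_width: 0.0002
grip_force: 0.7
```

Call:
send_rows(
  moves=[
    [1, 0, 0.003, 0, 0],
    [1, 0, 0.003, 0, 0],
  ],
)

```text
clock: 18.65
position: [0.4139, 0.2937, 0.0481]
eef_rot: [-180.0, -0.0, 144.6]
wrist_force: [-2.1, -1.0, 2.1]
gripper_width: 0.0
grip_force: 1.1
```

Call:
send_rows(
  moves=[
    [1, 0, 0.003, 0, 0],
    [1, 0, 0.003, 0, 0],
  ],
)

```text
clock: 18.85
position: [0.4145, 0.2945, 0.0481]
eef_rot: [-180.0, -0.0, 144.6]
wrist_force: [-1.0, -1.5, 3.0]
gripper_width: -0.0
grip_force: 1.4
```

Call:
send_rows(
  moves=[
    [1, 0, 0.003, 0, 0],
    [1, 0, 0.003, 0, 0],
  ],
)

```text
clock: 19.05
position: [0.415, 0.2952, 0.0481]
eef_rot: [-180.0, -0.0, 144.6]
wrist_force: [-2.0, -1.9, 2.6]
gripper_width: 0.0
grip_force: 1.6
```

I'll use the last picture now, with side and top crops combined.

```bash
python3 - <<'E'
from h import *
import cv2
t=imaging.camera("top")[:,:,::-1]; s=imaging.camera("side")[:,:,::-1]
a=cv2.resize(t[180:230,215:275],(480,400),interpolation=cv2.INTER_CUBIC)
b=cv2.resize(s[170:235,220:310],(800,578),interpolation=cv2.INTER_CUBIC)
c=np.zeros((600,800,3),np.uint8); c[:337,:467]=cv2.resize(b,(467,337),interpolation=cv2.INTER_AREA); c[340:600,:312]=cv2.resize(a,(312,260))
c[300:600,440:800]=cv2.resize(s[205:230,222:252],(360,300),interpolation=cv2.INTER_CUBIC)
c[:300,470:800]=cv2.resize(s[180:205,275:302],(330,300),interpolation=cv2.INTER_CUBIC)
cv2.imwrite("pics/c6.png",c)
u=np.array([.579,.815,0]); o=np.array([.4692,.3724,0])
for y in (68,-62,-88):
    for z in (.036,.044,.052,.055): print(y,z,proj("side",o+u*y/1000+[0,0,z]).round(1),proj("top",o+u*y/1000+[0,0,z]).round(1))
E
```

```text
68 0.036 [238.8 226.6] [229.7 195.5]
68 0.044 [238.7 223.5] [229.4 195.1]
68 0.052 [238.5 220.2] [229.1 194.7]
68 0.055 [238.5 219. ] [229.  194.6]
-62 0.036 [282.4 205.4] [286.  234.3]
-62 0.044 [282.5 202.4] [286.3 234.2]
-62 0.052 [282.6 199.3] [286.5 234.2]
-62 0.055 [282.6 198.2] [286.6 234.2]
-88 0.036 [290.3 201.5] [297.4 242.1]
-88 0.044 [290.4 198.6] [297.7 242.1]
-88 0.052 [290.5 195.6] [298.1 242.2]
-88 0.055 [290.6 194.5] [298.2 242.2]
```

View pics/c6.png

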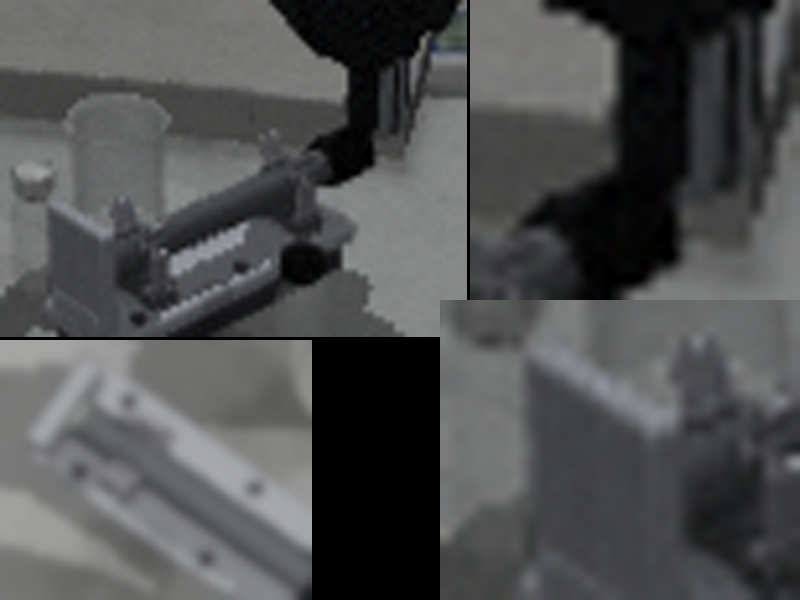

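The probe is seated and level in both clips, with the vials and beaker undisturbed. The fingers still advance at about 2–3 N, so the probe may be sliding a last bit to the stop. I'll continue until the force rises.

Call:
send_rows(
  moves=[
    [1, 0, 0.003, 0, 0],
    [1, 0, 0.003, 0, 0],
  ],
)

```text
clock: 19.35
position: [0.4156, 0.296, 0.0481]
eef_rot: [-180.0, -0.0, 144.6]
wrist_force: [-2.3, -3.0, 3.3]
gripper_width: 0.0001
grip_force: 1.9
```

Call:
send_rows(
  moves=[
    [1, 0, 0.003, 0, 0],
    [1, 0, 0.003, 0, 0],
  ],
)

```text
clock: 19.55
position: [0.416, 0.2966, 0.0481]
eef_rot: [-180.0, -0.0, 144.6]
wrist_force: [-3.2, -2.4, 4.5]
gripper_width: -0.0001
grip_force: 2.9
```

```bash
cat > neck.py <<'E'
from h import *
import cv2
u=np.array([.579,.815,0]); o=np.array([.4692,.3724,0])
def prof(g,f,z):
    ys=np.arange(-72,-50,1.0)
    return [round(float(np.mean([cv2.getRectSubPix(g,(1,1),tuple(float(v) for v in f(proj("side",o+u*y/1000+[0,0,z+dz])))) [0,0] for dz in (-.003,0,.003)]))) for y in ys]
def now(): return cv2.cvtColor(imaging.camera("side"),cv2.COLOR_RGB2GRAY)
E
python3 - <<'E'
from neck import *
c4=cv2.imread("pics/c4.png",0); k=8*428/800; ky=8*600/1120
print("stop,up ",prof(c4,lambda p:((p[0]-220+.5)*k-.5,300+(p[1]-160+.5)*ky-.5),.059))
g=now(); cv2.imwrite("pics/n1.png",g); print("now    ",prof(g,lambda p:p,.044))
c5=cv2.imread("pics/c5.png",0); print("c5     ",prof(c5,lambda p:((p[0]-220+.5)*8.889-.5,(p[1]-170+.5)*8.892-.5),.043))
c6=cv2.imread("pics/c6.png",0); print("c6     ",prof(c6,lambda p:((p[0]-220+.5)*5.189-.5,(p[1]-170+.5)*5.185-.5),.044))
E
```

```text
stop,up  [6, 6, 6, 6, 5, 5, 10, 17, 25, 32, 37, 38, 38, 38, 36, 37, 43, 53, 62, 67, 66, 61]
now     [6, 7, 7, 7, 7, 8, 13, 19, 24, 29, 33, 36, 39, 39, 41, 42, 44, 46, 47, 50, 53, 55]
c5      [6, 7, 8, 7, 5, 6, 9, 14, 20, 27, 32, 36, 38, 39, 38, 43, 49, 56, 62, 67, 66, 65]
c6      [3, 4, 4, 3, 2, 5, 10, 17, 25, 31, 35, 37, 39, 40, 40, 40, 42, 44, 48, 51, 53, 56]
```

The neck boundary is at the same place along the axis (about −64.6 mm) as when the tip was pressed on the stop. So the tip is at the stop to within measurement, and the finger was only riding on the head's edge. To be sure, I'll back off, turn 90° so that the flat finger side faces the head, and feel again gently.

Call:
send_rows(
  moves=[
    [1, 0, -0.04, 0, 0],
    [1, 0, -0.08, 0, 0],
    [1, 0, -0.08, 0, 0.2],
    [1, 0, -0.08, 0, 0.3],
    [1, 0, -0.08, 0, 0.4],
    [1, 0, -0.08, 0, 0.5],
    [1, 0, -0.08, 0, 0.5],
    [1, 0, -0.08, 0, 0.5],
  ],
)

```text
clock: 20.4
position: [0.4016, 0.2764, 0.048]
eef_rot: [-180.0, 0.0, 99.3]
wrist_force: [0.3, -0.1, 0.0]
gripper_width: 0.0
grip_force: 0.0
```

Call:
send_rows(
  moves=[
    [1, 0, 0, 0, 0.1],
    [1, 0, 0, 0, 0.2],
    [1, 0, 0, 0, 0.3],
    [1, 0, 0, 0, 0.4],
    [1, 0, 0, 0, 0.5],
    [1, 0, 0, 0.005, 0.5],
    [1, 0, 0, 0.005, 0.5],
  ],
)

```text
clock: 21.1
position: [0.4016, 0.2764, 0.0464]
eef_rot: [-180.0, 0.0, 54.6]
wrist_force: [-0.5, -0.1, -0.2]
gripper_width: 0.0004
grip_force: 0.0
```

Call:
send_rows(
  moves=[
    [1, 0.01, 0, 0, 0],
    [1, 0.02, 0, 0, 0],
    [1, 0.03, 0, 0, 0],
    [1, 0.04, 0, 0, 0],
    [1, 0.04, 0, 0, 0],
    [1, 0.04, 0, 0, 0],
  ],
)

```text
clock: 21.7
position: [0.4092, 0.287, 0.0465]
eef_rot: [-180.0, 0.0, 54.7]
wrist_force: [-0.4, 0.7, -1.0]
gripper_width: 0.0001
grip_force: 0.0
```

Call:
send_rows(
  moves=[
    [1, 0.003, 0, 0, 0],
    [1, 0.006, 0, 0, 0],
    [1, 0.01, 0, 0, 0],
    [1, 0.01, 0, 0, 0],
  ],
)

```text
clock: 22.1
position: [0.4111, 0.2895, 0.0466]
eef_rot: [180.0, -0.0, 54.6]
wrist_force: [0.1, 0.2, -0.0]
gripper_width: -0.0005
grip_force: 0.0
```

Call:
send_rows(
  moves=[
    [1, 0.003, 0, 0, 0],
    [1, 0.005, 0, 0, 0],
    [1, 0.005, 0, 0, 0],
  ],
)

```text
clock: 22.4
position: [0.4119, 0.2907, 0.0466]
eef_rot: [180.0, -0.0, 54.6]
wrist_force: [0.2, -0.4, -0.0]
gripper_width: 0.0006
grip_force: 0.0
```

Call:
send_rows(
  moves=[
    [1, 0.003, 0, 0, 0],
    [1, 0.003, 0, 0, 0],
  ],
)

```text
clock: 22.6
position: [0.4124, 0.2914, 0.0466]
eef_rot: [180.0, -0.0, 54.6]
wrist_force: [0.9, 0.2, -0.3]
gripper_width: 0.0001
grip_force: 0.0
```

Call:
send_rows(
  moves=[
    [1, 0.003, 0, 0, 0],
    [1, 0.003, 0, 0, 0],
  ],
)

```text
clock: 22.8
position: [0.4129, 0.2921, 0.0466]
eef_rot: [180.0, -0.0, 54.6]
wrist_force: [-0.4, -0.0, -0.9]
gripper_width: -0.0003
grip_force: 0.0
```

Call:
send_rows(
  moves=[
    [1, 0.003, 0, 0, 0],
    [1, 0.003, 0, 0, 0],
  ],
)

```text
clock: 23.0
position: [0.4134, 0.2928, 0.0466]
eef_rot: [180.0, 0.0, 54.6]
wrist_force: [0.4, -0.1, -0.1]
gripper_width: 0.0004
grip_force: 0.0
```

Call:
send_rows(
  moves=[
    [1, 0.003, 0, 0, 0],
    [1, 0.003, 0, 0, 0],
  ],
)

```text
clock: 23.2
position: [0.4133, 0.293, 0.0465]
eef_rot: [-180.0, 0.1, 54.6]
wrist_force: [-1.3, -2.1, 1.5]
gripper_width: -0.0
grip_force: 1.2
```

Firm contact now, as the tool has stalled. One or two more mm of command to feel the stop.

Call:
send_rows(
  moves=[
    [1, 0.003, 0, 0, 0],
    [1, 0.003, 0, 0, 0],
  ],
)

```text
clock: 23.4
position: [0.4131, 0.2932, 0.0463]
eef_rot: [-180.0, 0.2, 54.7]
wrist_force: [-1.5, -5.3, 2.3]
gripper_width: -0.0001
grip_force: 2.6
```

Call:
send_rows(
  moves=[
    [1, 0.003, 0, 0, 0],
    [1, 0.003, 0, 0, 0],
  ],
)

```text
clock: 23.6
position: [0.413, 0.2933, 0.0462]
eef_rot: [-179.9, 0.3, 54.7]
wrist_force: [-3.3, -5.9, 3.8]
gripper_width: -0.0
grip_force: 3.5
```

Call:
send_rows(
  moves=[
    [1, 0.003, 0, 0, 0],
    [1, 0.003, 0, 0, 0],
  ],
)

```text
clock: 23.8
position: [0.4128, 0.2935, 0.0461]
eef_rot: [-179.9, 0.4, 54.7]
wrist_force: [-4.3, -8.2, 6.0]
gripper_width: 0.0003
grip_force: 4.5
```

It stalls hard at about 9 N with no travel, so the tip is at the stop. I'll retreat and rise clear.

Call:
send_rows(
  moves=[
    [1, -0.03, 0, 0, 0],
    [1, -0.1, 0, 0, 0],
    [1, -0.1, 0, 0, 0],
    [1, -0.1, 0, -0.15, 0],
    [1, -0.1, 0, -0.3, 0],
    [1, -0.1, 0, -0.4, 0],
    [1, -0.1, 0, -0.4, 0],
    [1, -0.1, 0, -0.4, 0],
  ],
)

```text
clock: 24.6
position: [0.3992, 0.2721, 0.1674]
eef_rot: [179.9, -0.2, 54.6]
wrist_force: [0.6, 0.1, -0.3]
gripper_width: 0.0001
grip_force: 0.0
```

```bash
python3 - <<'E'
from neck import *
print(env.state()["position"])
g=now(); n1=cv2.imread("pics/n1.png",0)
print(prof(g,lambda p:p,.044)); print(prof(n1,lambda p:p,.044))
# vertical shaft edges at several stations: intensity vs z
for y in (-55,-25,0,25,52):
    print(y,[int(cv2.getRectSubPix(g,(1,1),tuple(map(float,proj("side",o+u*y/1000+[0,0,z/1000]))))[0,0]) for z in range(30,70,2)])
d=cv2.absdiff(g,n1)[195:235,225:285]; print("changed px",(d>15).sum())
E
```

```text
[0.39916758 0.27205625 0.16742856]
[6, 6, 6, 6, 6, 5, 11, 18, 24, 29, 33, 36, 38, 39, 40, 42, 47, 53, 60, 60, 61, 61]
[6, 7, 7, 7, 7, 8, 13, 19, 24, 29, 33, 36, 39, 39, 41, 42, 44, 46, 47, 50, 53, 55]
-55 [73, 85, 85, 82, 72, 54, 67, 53, 44, 47, 55, 62, 75, 78, 21, 19, 36, 58, 70, 69]
-25 [79, 73, 61, 38, 31, 31, 35, 37, 41, 48, 56, 65, 71, 66, 57, 55, 79, 79, 77, 73]
0 [135, 143, 140, 130, 83, 48, 32, 37, 39, 45, 54, 62, 70, 76, 94, 116, 130, 128, 128, 127]
25 [142, 143, 143, 135, 96, 55, 31, 33, 37, 45, 54, 62, 69, 76, 91, 112, 132, 131, 132, 133]
52 [50, 38, 32, 30, 30, 27, 31, 36, 39, 42, 49, 57, 62, 62, 54, 58, 71, 76, 71, 70]
changed px 58
```

The shaft profile is the same at every station, so it is level, and the neck has not moved. The robot is clear, so I'll hand in.

```bash
python3 -c "
from plant import ticket
print(ticket.close_job())"
```

```text
the job is handed in; nothing more can be done
None
```

The pH probe is snapped into both clips and lies level with its tip against the stop; forces I read stayed at or below about 21 N, the vials and beaker were not touched, and I handed the job in at about 25 s.

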